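# Unlock the eccentric cam and push the sample into the tube furnace

## Task

Send the sample boat into the tube furnace: first push the handle of the blue cam round until the cam's low point faces the brass roller and its handle points to the furnace, and only then push the orange plate so that the slide goes forward until it is fully home. Just push with the fingers and pick nothing up; the boat must stay lying in its seat, and the glassware and other things around must stay where they are.

Things in the scene. Friction and masses are not known exactly. Their poses are not given: they have to be found in the camera images.
- loader: Sample loader and tube furnace on one aluminium base plate, fixed to the table. Origin: at table height under the slide's centre line. Its +x is 'forward', the way the slide travels into the furnace; z is up; y points to the side on which the cam sits. Base plate: x -220 to 240 mm, y -55 to 195 mm, top 10 mm above the table.
- tube_mouth (a point): Centre of the mouth of the furnace's white ceramic tube, at loader x 140 mm, y 0, 107 mm above the table. Tube 68 mm outside and 58 mm inside diameter, its axis along loader x; steel collar 90 mm across from x 192 mm; grey furnace drum 184 mm across (top 199 mm up) from x 210 to 460 mm.
- cam (a joint): Angle (rad) of the blue cam, positive anticlockwise from above. At 0 its high point and handle face back to the brass roller, blocking it; at +3.14 or -3.14 the low point faces the roller and the handle points to the furnace. Either way round is fine; limits -3.9 and 3.9. Starts between -1.2 and 1.2. Needs about 0.2 N m (3.5 N at the handle), stays where it is left, no detent.
- cam_pivot (a point): The cam's upright axis, 50 mm above the table, at loader x 0, y 120 mm. The cam is a round disc 76 mm across, 22 to 44 mm above the table, with its pivot 14 mm off centre: its edge lies 52 mm from the pivot at the high point and 24 mm at the low point.
- cam_handle (a point): Centre of the rounded top of the upright black handle post on the cam: 16 mm diameter, from 50 to 105 mm above the table, 60 mm from the pivot on the side of the high point (a dark bar 14 mm wide, top 50 mm up, joins it to the pivot). In the loader's frame it stands at pivot + 60 mm x (-cos q, -sin q), q being the cam angle.
- slide (a joint): Travel (m) of the slide forward from its rear position: 0 as it starts, 0.090 fully home against its end stop. About 4 N of friction; no spring, it stays where it is left. With the cam at its high point the roller meets the cam at about 0.063 and goes no further.
- push_plate (a point): Centre of the rear face of the slide's upright orange push plate, 80 mm above the table. The plate is 70 mm wide, 10 mm thick, from 20 to 110 mm above the table, facing straight back (loader -x); push it forward (loader +x). The white block of the slide is ahead of it, top 42 mm up.
- roller (a point): Axis of the brass follower roller (24 mm diameter, 21 to 43 mm above the table) on the slide's side arm, in line with the cam pivot.
- seat (a point): Centre of the seat floor at the front end of the slide's long steel tongue (32 mm wide, top 89 mm above the table, 5 mm rim around the seat), where the boat lies.
- boat: White ceramic sample boat, 70 x 23 x 14 mm, 20 to 42 g, lying loose in the seat of the slide's tongue; origin at the centre of its underside. It rides into the tube with the slide.
- wash_bottle: glass gas-washing bottle, 68 mm across, 195 mm tall, clear below and amber above, black cap; loose bystander, origin at the centre of its underside
- pot: open white plastic pot, 90 mm across, 50 mm tall; loose bystander, origin at the centre of its underside
- reagent_jar: small amber jar with a white cap, 52 mm across, 75 mm tall; loose bystander, origin at the centre of its underside
- spare_boat: empty spare white ceramic boat, 70 x 23 x 14 mm, lying on the loader's base plate (top of the plate 10 mm above the table) beside the furnace tube; loose bystander, origin at the centre of its underside
- crucible: small white ceramic crucible, 36 mm across, 32 mm tall, standing on the base plate's rear outer corner; loose bystander, origin at the centre of its underside
- spatula: flat steel spatula, 170 mm long, with a black handle, lying on the table; loose bystander
Not all that is in view belongs to the job. What is shaped like the boat but green or purple is not meant.

How it is judged (in metres and radians):
On the way, in this order (a step that is already met when the one before it is completed fails the run):
1. the cam's low point faces the roller (within 20 degrees) while the slide is still back ((value of joint cam above 2.79159 rad or value of joint cam below -2.79159 rad) and value of joint cam between -3.49159 and 3.49159 rad and value of joint slide below 0.03 m), for 0.2 s.
2. the slide is pushed fully home ((value of joint cam above 2.79159 rad or value of joint cam below -2.79159 rad) and value of joint cam between -3.49159 and 3.49159 rad and value of joint slide above 0.086 m), for 0.2 s.
At the end, for the whole second after the job is handed in: The cam's low point faces the roller (cam angle within 0.35 rad of +3.14 or -3.14), the slide is home (travel over 86 of 90 mm) and at rest, and the boat lies at rest in its seat (within 10 mm) (all of step 2 and velocity of joint slide below 0.005 m/s and distance between boat and seat below 0.01 m and linear speed of boat below 0.01 m/s); the robot touches nothing.
It fails at once if the slide is pushed forward (over 30 mm) while the cam is not at its low point (not ((value of joint cam above 2.79159 rad or value of joint cam below -2.79159 rad) and value of joint cam between -3.49159 and 3.49159 rad) and value of joint slide above 0.03 m).
It fails at once if the boat is lifted or knocked out of its seat (over 15 mm) (distance between boat and seat above 0.015 m).
It fails at once if a bystander is picked up, knocked over or shoved away (moved over 20 mm) (distance of any of wash_bottle, pot, reagent_jar, spare_boat, crucible, spatula from where it was at the start of the episode above 0.02 m).
It also fails if it takes over 54 s, if anything falls off the work surface, if the arm or the gripper's body presses on something with over 40 N, if the wrist force passes 120 N, or if a joint passes its speed limit or range.

## Robot

A 6-joint arm with a two-finger parallel gripper is mounted at the origin on the work surface. World frame = base frame: x ahead of the robot, y to its left, z up, the work surface at z = 0. Lengths are in m, angles in degrees, forces in N, time in s.
With the tool pointing down it reaches from about 0.275 to 0.975 m from the base axis. Payload 8.4 kg.
Tool frame: the origin (TCP) lies at the centre of the arm's flange, where the gripper is bolted on; the fingertips stand 190 mm ahead of it and the grasp point (between the pads) lies 171 mm ahead of it; z points along the fingers, y is the direction in which the jaws open and shut (so a half turn about z gives the same grasp; the last joint's range is limited). The gripper opens to 92 mm and grips with 3 to 60 N. Pads are 20 mm wide; open, the fingers measure 128 mm over their backs; the gripper's body (75 mm by 189 mm) begins 69 mm behind the grasp point.
Start: joints at [67.414, 20.225, 93.587, -0, 66.188, -0.138], TCP at [0.239, 0.578, 0.405] pointing down, gripper open.
Joint ranges: [-150.9, 150.9], [-52.94, 120.26], [3.33, 152.33], [-74.26, 254.26], [0, 154.13], [-172.89, 172.89]. Speed limits (degrees/s): [127.2, 127.2, 159.86, 180, 180, 180].

## Interface

Orientations are given as a 3x3 rotation matrix whose columns are the frame's x, y, z axes.
In Python, from workcell import manip gives the robot as it stands.
- The arm moves only by the tool carry_out, never from a script. Its argument "motion" is a list of rows, each an object with "travel": the shift along the tool's x, y, z in cm, a list of three; "spin": the turn about the tool's z in degrees; "gripper": the closure in counts, from 0 (fully open) to 255 (shut). In form: [{"travel": [tx, ty, tz], "spin": spin, "gripper": gripper}, ...]. A call has 1 to 12 rows; each row shifts and turns the commanded pose from where the row before left it, along the tool's axes as they then stand; what a row does not reach is not made up. A row lasts 1/10 s, in which the tool goes at most 50 mm and 8.59 degrees, less where a joint would pass 70% of its speed; a pose out of reach is approached as far as the arm can. A call with a gripper value outside its range is refused whole. The fingers move at their own pace and stop on an object; "squeeze" is the grip in N (left out, the last holds). Time passes only in rows, so rows that do not move let the fingers close. It gives the time, the measured TCP pose, the force and the opening at its end, in the units of the state.
- manip.sense(): the state, without advancing time (a new reading comes with each control period).
- manip.grab_frame(name): name is "side" or "top"; returns (picture, depth): 384x512x3 uint8, red, green, blue; 384x512 float32, m along the optical axis (not along the pixel's ray), 0 where there is no reading.
- manip.get_calibration(name): a dict with "camera_matrix" (3x3 intrinsics, pixels), "eye" and "attitude" of the camera in the world. Camera axes: x right, y up, looking along -z (the intrinsics and any distortion apply to the point x, -y, -z); pixel columns grow to the right and rows downward; lengths in m; the calibration is good to about 2 mm. A picture is of the moment at which its call begins. get_calibration takes no time and is no camera call.
- manip.finish_job(): hands the job in, once; it reports no verdict.
The state is a dict: "time_s": time; "joint_positions": joint angles; "dq": joint speeds; "joint_torque": joint torques, N m; "eef_pos": TCP position; "tcp_rot": TCP orientation; "force": force on the tool from outside, world axes, zero at the start; "torque": the same for the moment, N m; "gripper_width": finger opening in m.
Only numpy, scipy, OpenCV 4.12 (cv2) and the standard library are available. Lean on these libraries where they do the work, as an engineer would, in place of code of your own. Each camera call takes 0.05 s, during which the arm holds its last target. There are 200 camera calls.

## Working session

There is one attempt and no reset: what is moved stays moved. The work goes in short steps, Python scripts to look and compute and a tool call to move; the robot and the scene stay as the last step left them, time stands still between calls to the robot, and variables do not carry over. Pictures are saved under pics/ and viewed, about 8 in all and at most 12, crops included, and the job is handed in when it is done.

Besides the shell and the picture viewer there is one more tool, called by a JSON object that holds its "name" and its "arguments", one argument or row to a line. carry_out: Moves the arm, as the interface text tells. Its arguments: {"type":"object","properties":{"motion":{"type":"array"},"squeeze":{"type":"number"}},"required":["motion"]}

```bash
mkdir -p pics; ls
cat > h.py <<'E'
from workcell import manip
import numpy as np, cv2
def snap(n,tag):
    p,d=manip.grab_frame(n); np.savez('pics/%s.npz'%tag,p=p,d=d); cv2.imwrite('pics/%s.png'%tag,p[:,:,::-1]); return p,d
def cloud(n,d):
    c=manip.get_calibration(n);K=np.array(c["camera_matrix"]);R=np.array(c["attitude"]);e=np.array(c["eye"])
    v,u=np.mgrid[:d.shape[0],:d.shape[1]]
    P=np.stack([(u-K[0,2])/K[0,0]*d,-(v-K[1,2])/K[1,1]*d,-d],-1)
    return P@R.T+e
E
python3 - <<'E'
from h import *
for n in("side","top"):
    snap(n,n+"0"); c=manip.get_calibration(n); print(n,c)
a=[cv2.imread('pics/%s0.png'%n) for n in("side","top")]
s=manip.sense();print(s["time_s"],s["eef_pos"],s["tcp_rot"],s["force"],s["gripper_width"])
E
```

```text
pics
side {'camera_matrix': array([[383.62471503,   0.        , 253.41254519],
       [  0.        , 383.62471503, 191.32546323],
       [  0.        ,   0.        ,   1.        ]]), 'eye': array([ 0.09483385, -0.85189472,  0.77794177]), 'attitude': array([[ 0.90820914,  0.23233679, -0.34810311],
       [-0.41843829,  0.5201844 , -0.74452508],
       [ 0.00809724,  0.82184415,  0.56965483]])}
top {'camera_matrix': array([[487.22653307,   0.        , 247.03646754],
       [  0.        , 487.22653307, 191.08268948],
       [  0.        ,   0.        ,   1.        ]]), 'eye': array([0.3452294 , 0.04743755, 1.34829696]), 'attitude': array([[ 0.02721329,  0.9874146 , -0.15579424],
       [-0.99962639,  0.02727866, -0.00171879],
       [ 0.0025527 ,  0.1557828 ,  0.98778803]])}
0.1 [0.23860315 0.57744231 0.40404375] [[-9.24201153e-01  3.81905741e-01 -4.83520774e-04]
 [ 3.81906047e-01  9.24200463e-01 -1.12971476e-03]
 [ 1.54255683e-05 -1.22874320e-03 -9.99999245e-01]] [ 0.69189138 -0.26891009 -0.13449977] 0.09187724824329081
```

View pics/top0.png

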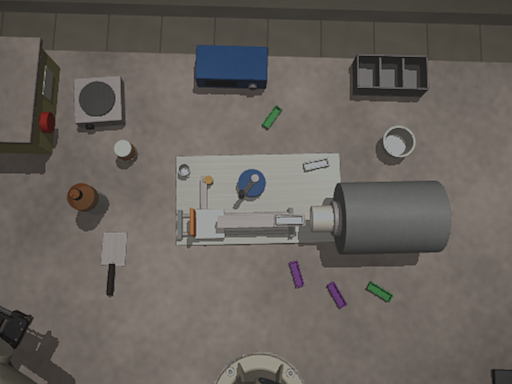

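View pics/side0.png

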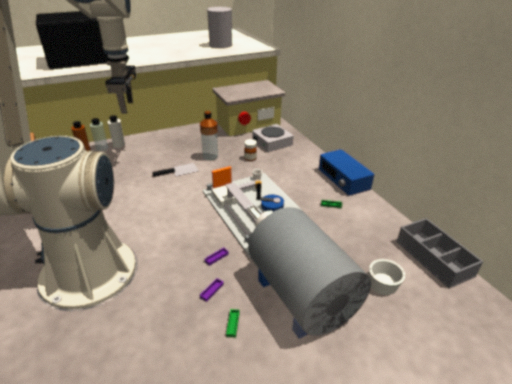

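The top view shows the loader with forward to the right (world −y) and its cam side up (world +x). The orange plate is at (192,221), the blue cam at (252,183), the black handle at about (241,195) and the roller at (208,181). The grey thing at (180,225) behind the plate needs checking. The true boat is white and on the tongue at (290,220). The white boat at (316,165) is the spare, and the green and purple ones are decoys.

```bash
cat > m.py <<'E'
from h import *
f={}
for n in("top","side"):
    z=np.load('pics/%s0.npz'%n);p=z['p'];d=z['d'];W=cloud(n,d);h=cv2.cvtColor(p,cv2.COLOR_RGB2HSV).astype(int)
    H,S,V=h[...,0],h[...,1],h[...,2]; z=W[...,2]
    reg=(W[...,0]>.1)&(W[...,0]<.6)&(W[...,1]>-.2)&(W[...,1]<.3)&(d>0)
    def rep(nm,m):
        m=(m&reg).astype(np.uint8); k,l,st,c=cv2.connectedComponentsWithStats(m)
        if k<2: print(n,nm,'none');return
        i=1+np.argmax(st[1:,4]);q=W[l==i];print(n,nm,st[i],c[i].round(1),'med',np.median(q,0).round(4),'lo',np.percentile(q,3,0).round(3),'hi',np.percentile(q,97,0).round(3))
    rep('orange',(H<14)&(S>150)&(V>90)); rep('orangetop',(H<14)&(S>150)&(z>.1)&(z<.12))
    rep('blue',(H>100)&(H<125)&(S>130)&(z<.06)&(z>.02))
    rep('handle',(V<70)&(z>.055)&(z<.115)); rep('plate',(z>.006)&(z<.016)&(S<60))
    rep('tongue',(z>.08)&(z<.115)&(S<60)&(V>80))
    rep('roller',(H>10)&(H<25)&(S>110)&(z>.02)&(z<.06))
    if n=="top":
        print('row225 z/x/y'); 
        for u in range(172,206,2): print(u,W[225,u].round(3),p[225,u])
        m=(z>.006)&(z<.016)&reg; r=cv2.minAreaRect(W[m][:,:2].astype(np.float32)*1000); print(r,cv2.boxPoints(r).round(0).tolist())
    im=p[145:255,165:345] if n=="top" else p[150:270,190:310]
    cv2.imwrite('pics/crop_%s.png'%n,cv2.resize(im[:,:,::-1],None,fx=4,fy=4,interpolation=cv2.INTER_CUBIC))
E
python3 m.py
```

```text
top orange [190 209   4  26  53] [191.5 221.7] med [0.457  0.1864 0.1094] lo [0.427 0.184 0.106] hi [0.489 0.194 0.114]
top orangetop [190 209   4  26  53] [191.5 221.7] med [0.457  0.1864 0.1094] lo [0.427 0.184 0.106] hi [0.489 0.194 0.114]
top blue [261 174   4  17  17] [263.2 182. ] med [0.5762 0.0066 0.0435] lo [0.556 0.004 0.041] hi [0.598 0.012 0.048]
top handle [331 231  11  24  92] [337.8 242.5] med [ 0.4171 -0.1898  0.0952] lo [ 0.389 -0.191  0.058] hi [ 0.442 -0.171  0.115]
top plate [ 176  175  162   72 4703] [268.3 207.4] med [ 0.5275 -0.0235  0.0098] lo [ 0.411 -0.179  0.006] hi [0.596 0.203 0.014]
top tongue [ 218  214   88   14 1081] [261.4 220.7] med [0.4671 0.0113 0.0901] lo [ 0.45  -0.095  0.084] hi [0.484 0.117 0.103]
top roller [205 176   8   8  52] [208.1 179.5] med [0.5801 0.1568 0.0427] lo [0.57  0.148 0.039] hi [0.59  0.165 0.047]
row225 z/x/y
172 [0.457 0.254 0.004] [129 120 113]
174 [ 0.457  0.25  -0.002] [129 120 113]
176 [0.457 0.244 0.002] [91 89 85]
178 [0.455 0.234 0.029] [112 113 111]
180 [0.455 0.229 0.029] [113 114 111]
182 [0.456 0.224 0.022] [97 9
[... 741 characters left out ...]
2] [221.4 170.1] med [0.4616 0.1819 0.1072] lo [0.428 0.177 0.101] hi [0.49  0.189 0.112]
side blue [262 201  21   9 140] [270.9 204.8] med [0.5615 0.0154 0.0437] lo [ 0.54  -0.004  0.035] hi [0.597 0.041 0.047]
side handle [257 184   4  14  45] [258.1 190.2] med [0.5351 0.055  0.0852] lo [0.532 0.051 0.058] hi [0.541 0.059 0.107]
side plate [203 188  46  66 560] [227.7 219.3] med [0.4235 0.0399 0.0098] lo [ 0.408 -0.096  0.007] hi [0.442 0.222 0.013]
side tongue [226 183  37  40 445] [244.2 201.3] med [0.4651 0.0087 0.0899] lo [ 0.451 -0.08   0.087] hi [0.483 0.112 0.103]
side roller [213 180  18   8  46] [220.4 183.6] med [0.4527 0.1806 0.0558] lo [0.429 0.178 0.048] hi [0.485 0.186 0.06 ]
```

```bash
python3 -c "
import cv2,numpy as np
a=cv2.imread('pics/crop_top.png');b=cv2.imread('pics/crop_side.png');b=cv2.resize(b,(300,300));a=cv2.resize(a,(490,300))
cv2.imwrite('pics/c.png',np.hstack([a,b]))"
```

```text
(no output)
```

View pics/c.png

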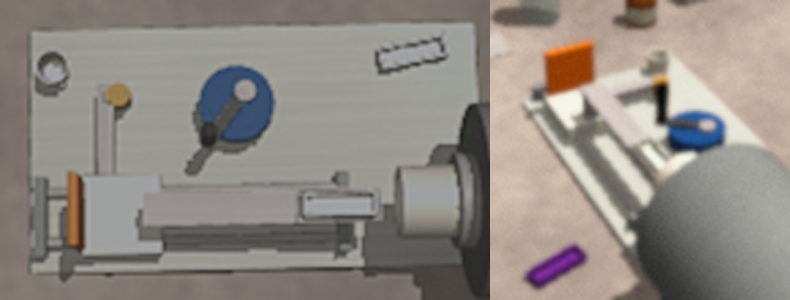

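```bash
cat > m2.py <<'E'
from h import *
def ray(n,u,v,z):
    c=manip.get_calibration(n);K=np.array(c["camera_matrix"]);r=np.array(c["attitude"])@np.array([(u-K[0,2])/K[0,0],-(v-K[1,2])/K[1,1],-1]);e=np.array(c["eye"])
    return e+r*(z-e[2])/r[2]
if __name__=="__main__":
    g=lambda a,b:(165+(a+.5)/2.722-.5,145+(b+.5)/2.727-.5)
    for nm,a,b,z in[('pivotcap',244,90,.05),('handletop',210,131,.105),('roller',118,95,.043),('baseRearOut',30,31,.01),('baseRearIn',31,272,.01),('baseFrontOut',477,23,.01),('plateRearTopL',70,173,.11),('plateRearTopR',70,247,.11),('railTop',41,215,.03)]:
        print(nm,ray('top',*g(a,b),z).round(4))
    z=np.load('pics/top0.npz');W=cloud('top',z['d']);q=W[...,2]
    m=np.zeros(q.shape,bool);m[210:232,216:285]=1;m&=(q>.083)&(q<.096);P=W[m]
    ys=P[:,1];c=[]
    for y0 in np.arange(ys.min(),ys.max()-.01,.01):
        s=P[(ys>=y0)&(ys<y0+.01)]
        if len(s)>15:c.append((s[:,1].mean(),(s[:,0].min()+s[:,0].max())/2))
    print(np.array(c).round(4).tolist(),np.polyfit(*np.array(c).T,1))
    # cam disc
    h=cv2.cvtColor(z['p'],cv2.COLOR_RGB2HSV);m=(h[...,0]>100)&(h[...,0]<125)&(h[...,1]>120);m[:160]=0;m[210:]=0;m[:,:225]=0;m[:,285:]=0
    pts=np.argwhere(m)[:,::-1].astype(np.float32);(c,r)=cv2.minEnclosingCircle(pts);print(c,r,ray('top',*c,.044))
    # handle from side, dark pixels
    zs=np.load('pics/side0.npz');Ws=cloud('side',zs['d']);mm=(zs['p'].max(2)<70);mm[:,:245]=0;mm[:,275:]=0;mm[:175]=0;mm[200:]=0
    print(Ws[mm&(Ws[...,2]>.06)].mean(0))
E
python3 m2.py
```

```text
pivotcap [0.5873 0.031  0.05  ]
handletop [0.5367 0.0629 0.105 ]
roller [0.58   0.1567 0.043 ]
baseRearOut [0.6504 0.253  0.01  ]
baseRearIn [0.4034 0.2396 0.01  ]
baseFrontOut [ 0.6718 -0.2088  0.01  ]
plateRearTopL [0.4924 0.1932 0.11  ]
plateRearTopR [0.4232 0.1901 0.11  ]
railTop [0.4592 0.2296 0.03  ]
[[-0.0443, 0.4701], [-0.0348, 0.4698], [-0.0231, 0.4684], [-0.0133, 0.4683], [-0.0029, 0.4681], [0.0074, 0.4679], [0.0171, 0.4662], [0.0262, 0.4662], [0.036, 0.4658], [0.0463, 0.4653], [0.0566, 0.4651], [0.0669, 0.4648], [0.0772, 0.4634], [0.087, 0.4632], [0.0964, 0.4627], [0.1062, 0.4625], [0.1162, 0.4623]] [-0.05037002  0.46773359]
(251.55926513671875, 182.6259307861328) 13.384194374084473 [0.57454032 0.03805379 0.044     ]
[0.53557207 0.05509378 0.08533567]
```

Two views agree. The loader's yaw puts forward at (0.047, −0.999), and the pivot is at (0.587, 0.031). The handle is at (0.537, 0.0625), 59 mm from the pivot against 60 mm given, so q is about 55° and the short way is +125°. First I'll close the fingers, lift and turn the tool.

{"name": "carry_out", "arguments": {
  "motion": [
    {"travel": [0, 0, -0.3], "spin": 8.3, "gripper": 255},
    {"travel": [0, 0, -0.3], "spin": 8.3, "gripper": 255},
    {"travel": [0, 0, -0.3], "spin": 8.3, "gripper": 255},
    {"travel": [0, 0, -0.3], "spin": 8.3, "gripper": 255},
    {"travel": [0, 0, -0.3], "spin": 8.3, "gripper": 255},
    {"travel": [0, 0, -0.3], "spin": 8.3, "gripper": 255},
    {"travel": [0, 0, -0.3], "spin": 8.3, "gripper": 255},
    {"travel": [0, 0, -0.3], "spin": 8.3, "gripper": 255},
    {"travel": [0, 0, -0.3], "spin": 8.3, "gripper": 255},
    {"travel": [0, 0, -0.3], "spin": 8.3, "gripper": 255},
    {"travel": [0, 0, -0.3], "spin": 8.3, "gripper": 255},
    {"travel": [0, 0, -0.3], "spin": 8.3, "gripper": 255}
  ]
}}

```text
time_s: 1.3
eef_pos: [0.2386, 0.5775, 0.4404]
tcp_rot: [[0.536, 0.844, -0.0], [0.844, -0.536, -0.001], [-0.001, 0.0, -1.0]]
force: [-0.2, -0.8, 0.7]
gripper_width: 0.0006
```

```bash
cat > to.py <<'E'
import sys
from h import *
t=np.array(eval(sys.argv[1]));s=manip.sense();R=np.array(s["tcp_rot"])
print('t',s["time_s"],'pos',np.round(s["eef_pos"],4),'tcm',((t-s["eef_pos"])@R*100).round(2),'xang',np.degrees(np.arctan2(R[1,0],R[0,0])).round(1),'F',np.round(s["force"],1),'w',round(s["gripper_width"],3),'q',np.round(s["joint_positions"],1))
E
python3 to.py "(.552,.086,.42)"
```

```text
t 1.3 pos [0.2386 0.5775 0.4404] tcm [-24.72  52.79   2.07] xang 57.6 F [-0.2 -0.8  0.7] w 0.001 q [67.4 18.5 91.4 -0.  70.2 99.8]
```

{"name": "carry_out", "arguments": {
  "motion": [
    {"travel": [-1.8, 3.8, 0], "spin": 0, "gripper": 255},
    {"travel": [-1.8, 3.8, 0], "spin": 0, "gripper": 255},
    {"travel": [-1.8, 3.8, 0], "spin": 0, "gripper": 255},
    {"travel": [-1.8, 3.8, 0], "spin": 0, "gripper": 255},
    {"travel": [-1.8, 3.8, 0], "spin": 0, "gripper": 255},
    {"travel": [-1.8, 3.8, 0], "spin": 0, "gripper": 255},
    {"travel": [-1.8, 3.8, 0], "spin": 0, "gripper": 255},
    {"travel": [-1.8, 3.8, 0], "spin": 0, "gripper": 255},
    {"travel": [-1.8, 3.8, 0], "spin": 0, "gripper": 255},
    {"travel": [-1.8, 3.8, 0], "spin": 0, "gripper": 255},
    {"travel": [-1.8, 3.8, 0], "spin": 0, "gripper": 255},
    {"travel": [-1.8, 3.8, 0], "spin": 0, "gripper": 255}
  ]
}}

```text
time_s: 2.5
eef_pos: [0.5111, 0.1509, 0.4405]
tcp_rot: [[0.531, 0.848, -0.0], [0.848, -0.531, -0.0], [-0.0, -0.0, -1.0]]
force: [0.2, 0.7, -0.2]
gripper_width: 0.0006
```

```bash
python3 to.py "(.552,.086,.26)"
```

```text
t 2.5 pos [0.5111 0.1509 0.4405] tcm [-3.33  6.92 18.05] xang 57.9 F [ 0.2  0.7 -0.2] w 0.001 q [ 16.3  10.  102.5   0.   67.5  48.3]
```

Now over the spot behind the handle, then down with the fingertips stopping about 70 mm above the table.

{"name": "carry_out", "arguments": {
  "motion": [
    {"travel": [-1.6, 3.5, 0], "spin": 0, "gripper": 255},
    {"travel": [-1.7, 3.4, 0], "spin": 0, "gripper": 255},
    {"travel": [0, 0, 3], "spin": 0, "gripper": 255},
    {"travel": [0, 0, 3], "spin": 0, "gripper": 255},
    {"travel": [0, 0, 3], "spin": 0, "gripper": 255},
    {"travel": [0, 0, 3], "spin": 0, "gripper": 255},
    {"travel": [0, 0, 2], "spin": 0, "gripper": 255},
    {"travel": [0, 0, 2], "spin": 0, "gripper": 255},
    {"travel": [0, 0, 1], "spin": 0, "gripper": 255},
    {"travel": [0, 0, 1], "spin": 0, "gripper": 255},
    {"travel": [0, 0, 0], "spin": 0, "gripper": 255}
  ]
}}

```text
time_s: 3.6
eef_pos: [0.5512, 0.088, 0.2598]
tcp_rot: [[0.531, 0.848, -0.001], [0.848, -0.531, -0.0], [-0.001, -0.001, -1.0]]
force: [0.1, -1.5, 0.1]
gripper_width: 0.0004
```

```bash
python3 to.py "(.552,.086,.26)"; python3 -c "
from h import *
p,d=snap('top','t1');q,e=snap('side','s1')
a=cv2.resize(p[140:240,190:310,::-1],(480,400));b=cv2.resize(q[130:230,200:300,::-1],(320,400))
cv2.imwrite('pics/c1.png',np.hstack([a,b]))"
```

```text
t 3.6 pos [0.5512 0.088  0.2598] tcm [-0.13  0.17 -0.02] xang 58.0 F [ 0.1 -1.5  0.1] w 0.0 q [  8.9  24.8 108.4  -0.   46.9  41. ]
```

View pics/c1.png

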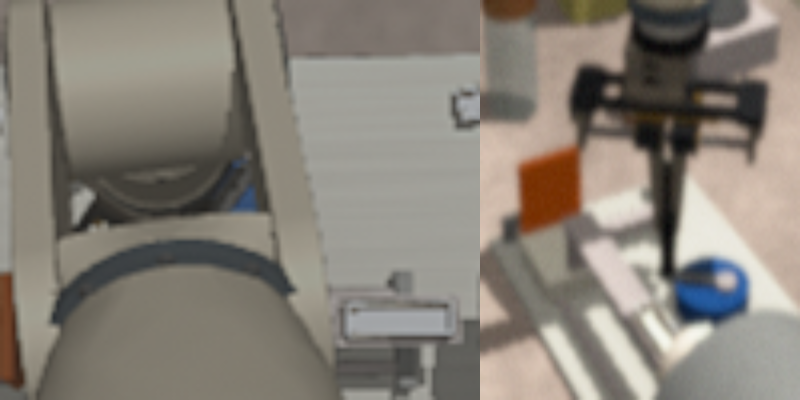

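The side view shows the closed fingertips just behind the handle and clear of it, with force near 0. I'll start the arc about the pivot at 5° per row.

{"name": "carry_out", "arguments": {
  "motion": [
    {"travel": [-0.5, 0.1, 0], "spin": 0, "gripper": 255},
    {"travel": [-0.5, 0, 0], "spin": 0, "gripper": 255},
    {"travel": [-0.53, -0.13, 0], "spin": -5, "gripper": 255},
    {"travel": [-0.53, -0.13, 0], "spin": -5, "gripper": 255},
    {"travel": [-0.53, -0.13, 0], "spin": -5, "gripper": 255},
    {"travel": [-0.53, -0.13, 0], "spin": -5, "gripper": 255},
    {"travel": [-0.53, -0.13, 0], "spin": -5, "gripper": 255},
    {"travel": [-0.53, -0.13, 0], "spin": -5, "gripper": 255}
  ]
}}

```text
time_s: 4.5
eef_pos: [0.5285, 0.0519, 0.2611]
tcp_rot: [[0.033, 0.999, -0.001], [0.999, -0.033, 0.001], [0.001, -0.001, -1.0]]
force: [-4.1, 4.5, 1.5]
gripper_width: 0.0005
```

```bash
cat > arc.py <<'E'
from h import *
s=manip.sense();R=np.array(s["tcp_rot"]);r=np.array(s["eef_pos"])-[.587,.031,0]
print('r in tool axes cm (want ~1.8,-6)',(r@R*100)[:2].round(2),'handle q if centred: ',np.degrees(np.arctan2(R[1,0],R[0,0])).round(1)*-1,'->q est',((np.degrees(np.arctan2(R[1,0],R[0,0]))+90)-147.8+55).round(1)%360,'F',np.round(np.array(s["force"])@R,1),s["time_s"],np.round(s["joint_positions"],0), s["eef_pos"][2])
E
python3 arc.py; python3 -c "
from h import *
q,e=snap('side','s2')
cv2.imwrite('pics/c2.png',cv2.resize(q[150:250,190:310,::-1],(720,600)))"
```

```text
r in tool axes cm (want ~1.8,-6) [ 1.93 -5.94] handle q if centred:  -88.1 ->q est 85.3 F [ 4.4 -4.2 -1.5] 4.5 [  5.  23. 112.   0.  46.   7.] 0.26114834959516203
```

View pics/c2.png

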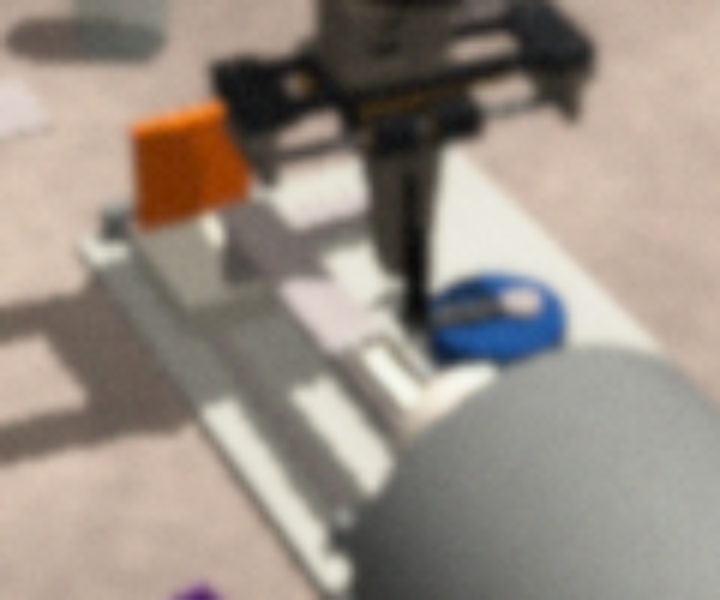

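The cam is turning at about 4 N and q is near 85°, so I'll continue the arc.

{"name": "carry_out", "arguments": {
  "motion": [
    {"travel": [-0.53, -0.13, 0], "spin": -5, "gripper": 255},
    {"travel": [-0.53, -0.13, 0], "spin": -5, "gripper": 255},
    {"travel": [-0.53, -0.13, 0], "spin": -5, "gripper": 255},
    {"travel": [-0.53, -0.13, 0], "spin": -5, "gripper": 255},
    {"travel": [-0.53, -0.13, 0], "spin": -5, "gripper": 255},
    {"travel": [-0.53, -0.13, 0], "spin": -5, "gripper": 255},
    {"travel": [-0.53, -0.13, 0], "spin": -5, "gripper": 255},
    {"travel": [-0.53, -0.13, 0], "spin": -5, "gripper": 255},
    {"travel": [-0.53, -0.13, 0], "spin": -5, "gripper": 255}
  ]
}}

```text
time_s: 5.45
eef_pos: [0.5313, 0.0039, 0.2605]
tcp_rot: [[-0.683, 0.731, -0.004], [0.731, 0.683, 0.0], [0.003, -0.003, -1.0]]
force: [-6.0, 0.6, 2.3]
gripper_width: 0.0007
```

```bash
python3 arc.py
```

```text
r in tool axes cm (want ~1.8,-6) [ 1.89 -5.99] handle q if centred:  -133.1 ->q est 130.3 F [ 4.5 -4.  -2.3] 5.45 [  0.  23. 112.   0.  46. -43.] 0.2605033759150107
```

{"name": "carry_out", "arguments": {
  "motion": [
    {"travel": [-0.53, -0.13, 0], "spin": -5, "gripper": 255},
    {"travel": [-0.53, -0.13, 0], "spin": -5, "gripper": 255},
    {"travel": [-0.53, -0.13, 0], "spin": -5, "gripper": 255},
    {"travel": [-0.53, -0.13, 0], "spin": -5, "gripper": 255},
    {"travel": [-0.53, -0.13, 0], "spin": -5, "gripper": 255},
    {"travel": [-0.53, -0.13, 0], "spin": -5, "gripper": 255},
    {"travel": [-0.53, -0.13, 0], "spin": -5, "gripper": 255},
    {"travel": [-0.53, -0.13, 0], "spin": -5, "gripper": 255},
    {"travel": [-0.53, -0.13, 0], "spin": -5, "gripper": 255},
    {"travel": [-0.53, -0.13, 0], "spin": -5, "gripper": 255},
    {"travel": [0, 0, 0], "spin": 0, "gripper": 255}
  ]
}}

```text
time_s: 6.55
eef_pos: [0.5739, -0.0293, 0.2606]
tcp_rot: [[-0.999, -0.051, -0.001], [-0.051, 0.999, -0.001], [0.001, -0.0, -1.0]]
force: [-2.7, -1.0, -0.2]
gripper_width: 0.0003
```

```bash
python3 arc.py; python3 -c "
from h import *
q,e=snap('side','s3')
cv2.imwrite('pics/c3.png',cv2.resize(q[130:250,190:334,::-1],(720,600)))"
```

```text
r in tool axes cm (want ~1.8,-6) [ 1.66 -5.97] handle q if centred:  177.0 ->q est 180.2 F [ 2.7 -0.9  0.2] 6.55 [ -3.  26. 106.  -0.  48. -96.] 0.26063570071907505
```

View pics/c3.png

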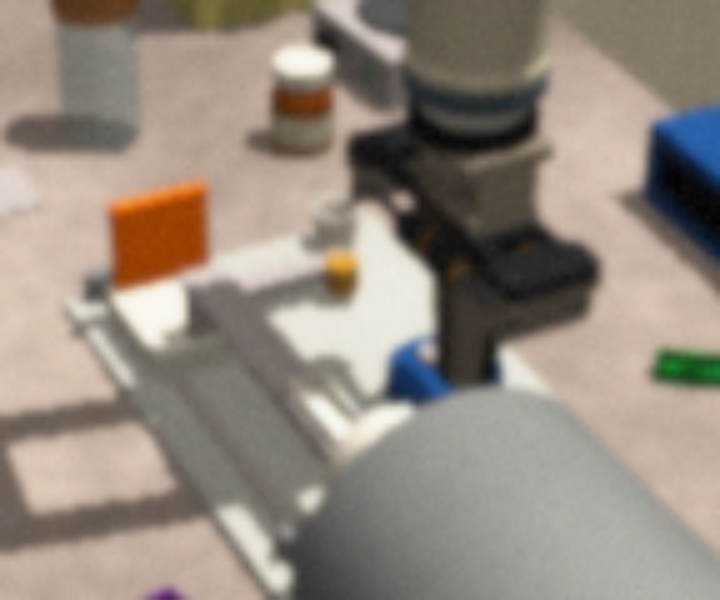

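The handle now points to the furnace, with q about 180°. I'll back off, rise, and cross over to behind the orange plate.

{"name": "carry_out", "arguments": {
  "motion": [
    {"travel": [0.8, 0, 0], "spin": 0, "gripper": 255},
    {"travel": [0.4, 0, -1], "spin": 0, "gripper": 255},
    {"travel": [0, 0, -3], "spin": 0, "gripper": 255},
    {"travel": [0, 0, -4], "spin": 0, "gripper": 255},
    {"travel": [0, 0, -3], "spin": 0, "gripper": 255},
    {"travel": [1.5, 4, 0], "spin": 0, "gripper": 255},
    {"travel": [1.5, 4, 0], "spin": 0, "gripper": 255},
    {"travel": [1.5, 4, 0], "spin": 0, "gripper": 255},
    {"travel": [1.5, 4, 0], "spin": 0, "gripper": 255},
    {"travel": [1.5, 4, 0], "spin": 0, "gripper": 255},
    {"travel": [1, 4, 0], "spin": 0, "gripper": 255},
    {"travel": [0, 1, 0], "spin": 0, "gripper": 255}
  ]
}}

```text
time_s: 7.8
eef_pos: [0.4628, 0.2189, 0.3718]
tcp_rot: [[-0.999, -0.053, 0.001], [-0.053, 0.999, 0.002], [-0.001, 0.002, -1.0]]
force: [-0.4, -0.0, -0.2]
gripper_width: 0.0004
```

```bash
python3 to.py "(.457,.226,.255)"; python3 -c "
from h import *
p,d=snap('top','t4');q,e=snap('side','s4')
a=cv2.resize(p[140:260,170:350,::-1],(480,320));b=cv2.resize(q[150:250,200:300,::-1],(320,320))
cv2.imwrite('pics/c4.png',np.hstack([a,b]))"
```

```text
t 7.8 pos [0.4628 0.2189 0.3718] tcm [ 0.55  0.72 11.68] xang -177.0 F [-0.4 -0.  -0.2] w 0.0 q [ 2.510e+01  1.230e+01  1.092e+02  1.000e-01  5.840e+01 -6.800e+01]
```

View pics/c4.png

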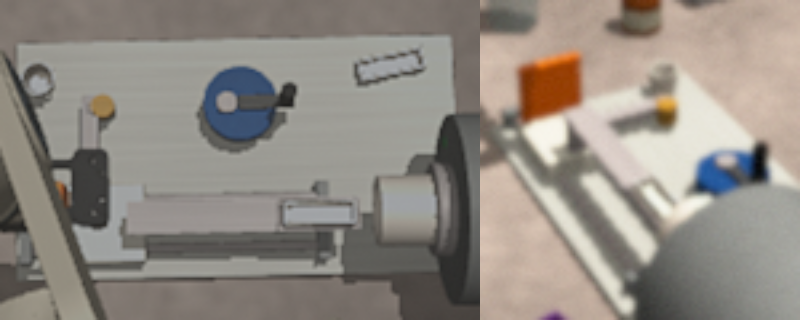

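The cam's handle points to the furnace, with the bar nearly parallel to the base edge, and the slide and boat are unmoved. Going down behind the plate.

{"name": "carry_out", "arguments": {
  "motion": [
    {"travel": [0.5, 0.7, 0], "spin": 0, "gripper": 255},
    {"travel": [0, 0, 0], "spin": 0, "gripper": 255},
    {"travel": [0, 0, 2], "spin": 0, "gripper": 255},
    {"travel": [0, 0, 3], "spin": 0, "gripper": 255},
    {"travel": [0, 0, 3], "spin": 0, "gripper": 255},
    {"travel": [0, 0, 2], "spin": 0, "gripper": 255},
    {"travel": [0, 0, 1.5], "spin": 0, "gripper": 255},
    {"travel": [0, 0, 0], "spin": 0, "gripper": 255}
  ]
}}

```text
time_s: 8.7
eef_pos: [0.4587, 0.2215, 0.2539]
tcp_rot: [[-0.999, -0.05, -0.003], [-0.05, 0.999, -0.002], [0.003, -0.002, -1.0]]
force: [-0.1, 0.5, -1.2]
gripper_width: 0.0004
```

```bash
python3 to.py "(.457,.226,.255)"; python3 -c "
from m2 import *
h=ray('top',278,173.7,.105);p=ray('top',255.5,177.9,.05);d=(h-p)[:2];print(h,p,np.linalg.norm(d),'loader deg',np.degrees(np.arctan2(d@[.999,.047],d@[.047,-.999])))
q,e=snap('side','s5')
cv2.imwrite('pics/c5.png',cv2.resize(q[130:230,180:300,::-1],(720,600)))"
```

```text
t 8.7 pos [0.4587 0.2215 0.2539] tcm [ 0.15  0.46 -0.11] xang -177.1 F [-0.1  0.5 -1.2] w 0.0 q [ 25.6  21.8 114.5  -0.   43.8 -67.2]
[ 0.58925253 -0.02957929  0.105     ] [0.58677426 0.02775907 0.05      ] 0.05739189375337404 loader deg -0.21871276226869293
```

View pics/c5.png

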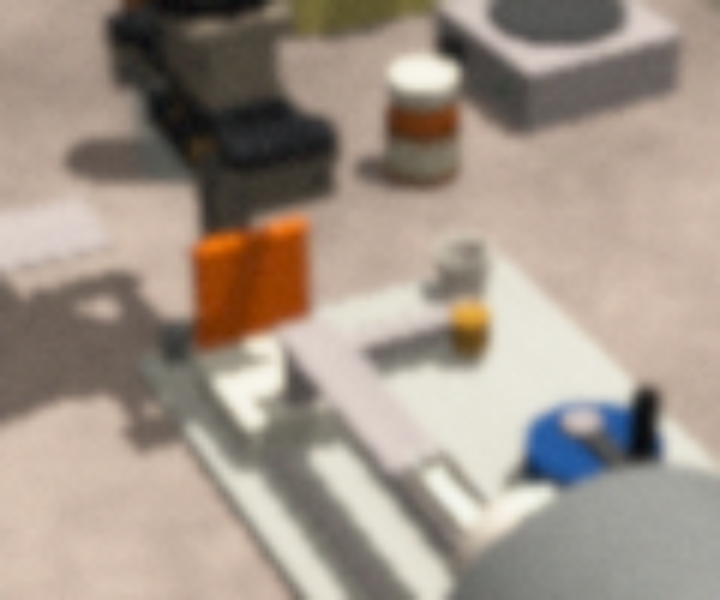

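The cam checks out within 1° of its target, and the fingers are behind the plate near its centre. I'll push gently forward.

{"name": "carry_out", "arguments": {
  "motion": [
    {"travel": [0, -0.6, 0], "spin": 0, "gripper": 255},
    {"travel": [0, -0.3, 0], "spin": 0, "gripper": 255},
    {"travel": [0, -0.3, 0], "spin": 0, "gripper": 255},
    {"travel": [0, -0.3, 0], "spin": 0, "gripper": 255},
    {"travel": [0, -0.4, 0], "spin": 0, "gripper": 255},
    {"travel": [0, -0.5, 0], "spin": 0, "gripper": 255},
    {"travel": [0, -0.5, 0], "spin": 0, "gripper": 255},
    {"travel": [0, -0.5, 0], "spin": 0, "gripper": 255},
    {"travel": [0, -0.5, 0], "spin": 0, "gripper": 255},
    {"travel": [0, -0.5, 0], "spin": 0, "gripper": 255},
    {"travel": [0, -0.5, 0], "spin": 0, "gripper": 255},
    {"travel": [0, -0.5, 0], "spin": 0, "gripper": 255}
  ]
}}

```text
time_s: 9.95
eef_pos: [0.4621, 0.1685, 0.2558]
tcp_rot: [[-0.999, -0.051, 0.001], [-0.051, 0.999, 0.0], [-0.001, 0.0, -1.0]]
force: [0.6, 4.7, 4.4]
gripper_width: 0.0001
```

```bash
cat > sl.py <<'E'
from h import *
import sys
q,d=snap('side',sys.argv[1]);W=cloud('side',d);h=cv2.cvtColor(q,cv2.COLOR_RGB2HSV)
m=(h[...,0]<14)&(h[...,1]>150)&(W[...,2]>.05)&(W[...,2]<.12)&(abs(W[...,0]-.46)<.06)
print('plate front y',np.median(W[m],0),m.sum(),'start .1812; travel',(.1815-np.median(W[m][:,1])))
s=manip.sense();print(s["time_s"],s["eef_pos"],s["force"])
E
python3 sl.py s6
```

```text
plate front y [0.45892406 0.14157482 0.08335575] 310 start .1812; travel 0.03992518256534422
10.0 [0.46197016 0.16791747 0.25562642] [1.23143677 2.5594832  1.20271871]
```

{"name": "carry_out", "arguments": {
  "motion": [
    {"travel": [0, -0.4, 0], "spin": 0, "gripper": 255},
    {"travel": [0, -0.5, 0], "spin": 0, "gripper": 255},
    {"travel": [0, -0.5, 0], "spin": 0, "gripper": 255},
    {"travel": [0, -0.5, 0], "spin": 0, "gripper": 255},
    {"travel": [0, -0.5, 0], "spin": 0, "gripper": 255},
    {"travel": [0, -0.5, 0], "spin": 0, "gripper": 255},
    {"travel": [0, -0.5, 0], "spin": 0, "gripper": 255},
    {"travel": [0, -0.4, 0], "spin": 0, "gripper": 255},
    {"travel": [0, -0.3, 0], "spin": 0, "gripper": 255},
    {"travel": [0, -0.2, 0], "spin": 0, "gripper": 255},
    {"travel": [0, -0.2, 0], "spin": 0, "gripper": 255},
    {"travel": [0, 0, 0], "spin": 0, "gripper": 255}
  ]
}}

```text
time_s: 11.2
eef_pos: [0.4641, 0.1237, 0.2556]
tcp_rot: [[-0.999, -0.052, -0.0], [-0.052, 0.999, -0.0], [0.0, -0.0, -1.0]]
force: [1.3, 1.1, 1.9]
gripper_width: 0.0005
```

```bash
python3 sl.py s7
```

```text
plate front y [0.45995887 0.09648514 0.08341766] 313 start .1812; travel 0.08501485880327297
11.25 [0.46411565 0.12370809 0.25558661] [ 1.69595211  0.86637311 -0.03530528]
```

Creep on until the end stop shows in the force.

{"name": "carry_out", "arguments": {
  "motion": [
    {"travel": [0, -0.15, 0], "spin": 0, "gripper": 255},
    {"travel": [0, -0.15, 0], "spin": 0, "gripper": 255},
    {"travel": [0, -0.15, 0], "spin": 0, "gripper": 255},
    {"travel": [0, -0.1, 0], "spin": 0, "gripper": 255},
    {"travel": [0, 0, 0], "spin": 0, "gripper": 255}
  ]
}}

```text
time_s: 11.75
eef_pos: [0.4644, 0.1184, 0.2556]
tcp_rot: [[-0.999, -0.051, -0.0], [-0.051, 0.999, 0.0], [0.0, 0.0, -1.0]]
force: [0.4, 4.6, 0.0]
gripper_width: 0.0005
```

{"name": "carry_out", "arguments": {
  "motion": [
    {"travel": [0, -0.1, 0], "spin": 0, "gripper": 255},
    {"travel": [0, -0.1, 0], "spin": 0, "gripper": 255},
    {"travel": [0, 0, 0], "spin": 0, "gripper": 255}
  ]
}}

```text
time_s: 12.05
eef_pos: [0.4645, 0.1177, 0.2557]
tcp_rot: [[-0.999, -0.05, -0.0], [-0.05, 0.999, 0.003], [0.0, 0.003, -1.0]]
force: [-1.7, 18.4, -0.1]
gripper_width: 0.0005
```

```bash
python3 sl.py s8
```

```text
plate front y [0.45982212 0.09160692 0.08321795] 302 start .1812; travel 0.0898930835704404
12.1 [0.46446255 0.11771692 0.25571749] [-3.3661626  18.77343035 -0.9344802 ]
```

At the end stop: the force has risen to 18 N and measured travel is 89.9 mm. Backing off and rising clear.

{"name": "carry_out", "arguments": {
  "motion": [
    {"travel": [0, 0.5, 0], "spin": 0, "gripper": 255},
    {"travel": [0, 2, 0], "spin": 0, "gripper": 255},
    {"travel": [0, 3, 0], "spin": 0, "gripper": 255},
    {"travel": [0, 3, 0], "spin": 0, "gripper": 255},
    {"travel": [0, 1, -2], "spin": 0, "gripper": 255},
    {"travel": [0, 0, -4], "spin": 0, "gripper": 255},
    {"travel": [0, 0, -4], "spin": 0, "gripper": 255},
    {"travel": [3, 1, -2], "spin": 0, "gripper": 255},
    {"travel": [4, 2, 0], "spin": 0, "gripper": 255},
    {"travel": [2, 2, 0], "spin": 0, "gripper": 255},
    {"travel": [0, 0, 0], "spin": 0, "gripper": 255},
    {"travel": [0, 0, 0], "spin": 0, "gripper": 255}
  ]
}}

```text
time_s: 13.3
eef_pos: [0.3671, 0.2566, 0.3757]
tcp_rot: [[-0.999, -0.053, 0.0], [-0.053, 0.999, -0.001], [-0.0, -0.001, -1.0]]
force: [0.1, -0.2, 0.7]
gripper_width: 0.0005
```

```bash
python3 sl.py s9; python3 -c "
from h import *
p,d=snap('top','t9');q=np.load('pics/s9.npz')['p']
cv2.imwrite('pics/c9.png',np.hstack([cv2.resize(p[130:260,60:430,::-1],(500,176*1)),cv2.resize(q[150:250,200:350,::-1],(264,176))]))"
```

```text
plate front y [0.46125852 0.09144853 0.08137005] 294 start .1812; travel 0.09005147378424594
13.35 [0.36760473 0.25638252 0.37567942] [ 0.60590075 -1.22291701 -0.37871748]
```

View pics/c9.png

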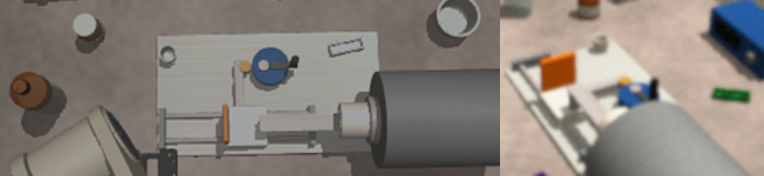

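The final view shows the slide home with the tongue's front inside the tube, the cam handle pointing to the furnace and the bystanders in place. The arm is clear, so I'm handing in.

```bash
python3 -c "
from workcell import manip
print(manip.finish_job())"
```

```text
the job is handed in; nothing more can be done
None
```

I pushed the cam handle about 125° anticlockwise with closed fingers, then pushed the orange plate straight forward to its end stop, and handed the job in at about 13.4 s of the 54 s allowed. No verdict was reported.

- **Cam:** before I pushed the slide, the handle measured within 1° of pointing to the furnace, and the slide was still back. In the final picture it looks unchanged, but I did not measure it again.
- **Slide:** about 90 mm of travel measured from the plate. The force rose to about 18 N at the stop, and the slide stayed put after I backed the arm off.
- **Boat:** it is hidden inside the tube, so I could not check its seat directly at the end. It was last seen lying in its seat before the push, and the force showed no knocks on the way in.
- **Bystanders:** the bottle, jar, pot, crucible and spare boat look unmoved in the last picture. The spatula was outside that crop, and the arm went nowhere near it.
- **Arm:** clear of everything, with force near 0.

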